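# Pin the spacer pack on the angle block

## Robot

A 7-joint arm with a two-finger parallel gripper is mounted at the origin on a cart in front of the work surface, level with it; the furniture and walls round the work are solid. World frame = base frame: x ahead of the robot, y to its left, z up, the work surface at z = 0. Lengths are in m, angles in rad, forces in N, time in s.
With the tool pointing down it reaches from about 0.425 to 0.875 m from the base axis. Payload 8.4 kg.
Tool frame: the origin (TCP) lies between the finger pads; the fingertips stand 14 mm ahead of it and the grasp point (between the pads) lies 5 mm behind it (env.tip_reach is the x of the fingertips in the tool frame, in m); x points along the fingers, y is the direction in which the jaws open and shut, and the axes are right-handed (so a half turn about x gives the same grasp; the last joint's range is limited). The gripper opens to 85 mm and grips with 20 to 120 N. Pads are 22 mm wide; open, the fingers measure 114 mm over their backs; the gripper's body (76 mm by 85 mm) begins 54 mm behind the grasp point. The pads swing forward as they close: fully open they stand 13 mm farther back than shut.
Start: joints at [-1.435, 0.333, 0.04, 1.465, -0.013, 1.343, -0.059], TCP at [0.151, 0.632, 0.245] pointing down, gripper open.
Joint ranges: [-2.58, 2.58], [-0.38, 2.09], [-1.3, 1.39], [0.25, 2.4], [-1.5, 4.64], [0.08, 2.09], [-2.65, 2.65]. Speed limits (rad/s): [2.22, 2.22, 2.79, 2.79, 3.14, 3.14, 3.14].

## Interface

Orientations are given as a rotation vector (axis times angle).
In Python, from bench import env, viewer gives the robot as it stands. The module is installed in compiled form; this text tells all that it offers. Calls block until the motion is done:
- env.movep(position, orientation): joint-space move of the TCP to a pose.
- env.move_l(position, rate=0.15, orientation=None, max_force=None): straight line of the TCP; orientation=None keeps the orientation; rate is the mean speed in m/s. With max_force (N) it stops when the force on the tool has changed by that much, and returns True; else False.
- env.move_joints(angles): joint-space move.
- env.gripper_open() and env.clamp(force=None): open the fingers fully, or close them until they stop; force is the grip in N (None keeps the last).
- env.hold(seconds).
- env.solve_ik(position, orientation): joint angles nearest the present ones, or None.
- env.sense(): the state.
- viewer.get_image(name): name is "scene" or "top" or "wrist"; returns a dict with "color" (384x512x3 uint8, red, green, blue), "fovy" (degrees; the focal length in pixels is half the picture's height over the tangent of half this angle, whatever the lens; pixels are square), "cx", "cy" (the principal point, pixels), "D" ([k1, k2, p1, p2, k3] as OpenCV has them; the pictures are not rectified), "extrinsics" (4x4, takes a point from camera to world coordinates); the wrist camera has in their place "hand_eye" (4x4, takes a point from camera to tool coordinates, whose origin is the TCP and whose axes are the tool frame's). Camera axes: x right, y up, looking along -z (the intrinsics and any distortion apply to the point x, -y, -z); pixel columns grow to the right and rows downward; lengths in m; the calibration is good to about 2 mm. A picture is of the moment at which its call begins: read the wrist's pose just before it. There is no depth.
A pose or a line that the arm cannot do raises env.MotionError and nothing moves.
- env.job_done(): hands the job in, once; it reports no verdict.
The state is a dict: "clock": time; "joints": joint angles; "qd": joint speeds; "effort": joint torques, N m; "eef_pos": TCP position; "orientation": TCP orientation; "contact_force": force on the tool from outside, world axes, zero at the start; "moment": the same for the moment, N m; "gripper_width": opening from 0.0 (shut) to 1.0 (fully open).
Only numpy, scipy, OpenCV 4.12 (cv2) and the standard library are available. Lean on these libraries where they do the work, as an engineer would, in place of code of your own. Each camera call takes 0.05 s, during which the arm holds its last target.

## Task

Three loose spacer plates lie stacked out of line on the sloping face of the angle block: line up their holes with each other and with the bore beneath them. Then take the longer of the two pins from the stand and push it through all three plates into the block, until its collar sits down on the top plate, and let go. Leave the shorter pin in the stand.

Things in the scene. Friction and masses are not known exactly. Their poses are not given: they have to be found in the camera images.
- seat: bored dark steel face of a fixed grey angle block, 110 mm up the slope x 150 across x 30 thick. Origin: bore mouth centre, 75 mm above table. x: up the slope; y: across it; z: outward normal = bore axis, leaning 30 deg from vertical roughly towards the robot. Bore 15 mm, right through. A stop bar 100 wide, 31 proud of the face, has its inner face 35.5 mm down-slope of the bore axis.
- lower_plate_hole (a point): centre of the 15 mm hole, half-way through the lowest of three equal loose aluminium plates stacked on the face: 70 mm (x, up the slope) x 40 (y) x 10 thick (z), 0.12 kg, hole central. Its lower edge rests at the stop bar (within 1 mm), so it is right up-slope; it starts up to 12 mm off across the slope (y) and slides when pushed by a few N.
- middle_plate_hole (a point): centre of the 15 mm hole, half-way through the middle of three equal loose aluminium plates stacked on the face: 70 mm (x, up the slope) x 40 (y) x 10 thick (z), 0.12 kg, hole central. Its lower edge rests at the stop bar (within 1 mm), so it is right up-slope; it starts up to 12 mm off across the slope (y) and slides when pushed by a few N.
- upper_plate_hole (a point): centre of the 15 mm hole, half-way through the topmost of three equal loose aluminium plates stacked on the face: 70 mm (x, up the slope) x 40 (y) x 10 thick (z), 0.12 kg, hole central. Its lower edge rests at the stop bar (within 1 mm), so it is right up-slope; it starts up to 12 mm off across the slope (y) and slides when pushed by a few N.
- long_pin_head (a point): on the axis of the longer of two loose steel pins, mid-head. Dark round head 20 mm across, 36 tall; below it a collar 26 across, 4 thick; then a shank 12 across, 58 long, its last 8 mm tapered to 5. Point is 22 mm above the collar's underside; z = pin axis, up. Starts upright in either hole of the stand, collar's underside 68 mm above the table.
- long_pin_tip (a point): end of the longer pin's nose, 80 mm below its head point; z = pin axis, up
- short_pin_head (a point): on the axis of the shorter of two loose steel pins, mid-head. Dark round head 20 mm across, 36 tall; below it a collar 26 across, 4 thick; then a shank 12 across, 34 long, its last 8 mm tapered to 5. Point is 22 mm above the collar's underside; z = pin axis, up. Starts upright in either hole of the stand, collar's underside 44 mm above the table.
- short_pin_tip (a point): end of the shorter pin's nose, 56 mm below its head point; z = pin axis, up
- pin_stand: fixed dark steel block, 50 x 140 x 40 mm (x, y, z) on the table, with two upright holes 13 mm across, 30 deep, 42 mm either side of centre along y; origin: centre of its underside
There are look-alikes about, which are no part of the job. What is shaped like the part that bears long_pin_head but pink is not meant.

How it is judged:
At the end, for the whole second after the job is handed in: The longer pin is in the bore through all three plates, within 5 mm and 0.12 rad of the bore axis, its nose over 25 mm below the face (28 when fully home); the plates lie flat (0.1 rad) on the face, each hole within 6 mm of the bore axis; all at rest (x of long_pin_tip in the frame of seat between -0.005 and 0.005 m and y of long_pin_tip in the frame of seat between -0.005 and 0.005 m and z of long_pin_tip in the frame of seat below -0.025 m and angle between the z axis of long_pin_tip and the z axis of seat, either way round below 0.12 rad and linear speed of each of long_pin, lower_plate, middle_plate, upper_plate below 0.02 m/s and x of lower_plate_hole in the frame of seat between -0.006 and 0.006 m and y of lower_plate_hole in the frame of seat between -0.006 and 0.006 m and z of lower_plate_hole in the frame of seat between 0 and 0.034 m and angle between the z axis of each of lower_plate_hole, middle_plate_hole, upper_plate_hole and the z axis of seat, either way round below 0.1 rad and x of middle_plate_hole in the frame of seat between -0.006 and 0.006 m and y of middle_plate_hole in the frame of seat between -0.006 and 0.006 m and z of middle_plate_hole in the frame of seat between 0 and 0.034 m and x of upper_plate_hole in the frame of seat between -0.006 and 0.006 m and y of upper_plate_hole in the frame of seat between -0.006 and 0.006 m and z of upper_plate_hole in the frame of seat between 0 and 0.034 m); the robot touches nothing.
It fails at once if the shorter pin is taken from the stand or knocked about (moved more than 20 mm) (distance of short_pin_head from where it was at the start of the episode above 0.02 m).
It also fails if it takes over 48 s, if anything falls off the work surface, if the arm or the gripper's body presses on something with over 40 N, if the wrist force passes 120 N, or if a joint passes its speed limit or range.

## Working session

There is one attempt and no reset: what is moved stays moved. The work goes in short steps, each a Python script; the robot and the scene stay as the last script left them, time stands still between calls to the robot, and variables do not carry over. Pictures are saved under pics/ and viewed, and the job is handed in when it is done.

```bash
mkdir -p pics; ls
python3 - <<'E'
from bench import env, viewer
import cv2
for n in ["scene","top","wrist"]:
    d=viewer.get_image(n)
    cv2.imwrite(f"pics/{n}0.png",d["color"][:,:,::-1])
    print(n,d["fovy"],d["cx"],d["cy"],d["D"],d.get("extrinsics",d.get("hand_eye")))
print(env.sense())
E
```

```text
pics
scene 42.74933517611021 259.2492089133337 184.10847326566352 [0.01150063 0.         0.         0.         0.        ] [[ 0.57594506  0.51747021 -0.63286007 -0.04392627]
 [-0.81736561  0.37793568 -0.43483109 -0.43584926]
 [ 0.01416827  0.76771688  0.64063254  0.68284921]
 [ 0.          0.          0.          1.        ]]
top 45.45299041334219 256.5884057998549 186.93468464514908 [-0.17070393  0.          0.          0.          0.        ] [[ 0.0234419   0.99430086 -0.10400137  0.45285341]
 [-0.99947103  0.0209631  -0.02486384 -0.03135738]
 [-0.02254195  0.10452921  0.99426632  0.92410888]
 [ 0.          0.          0.          1.        ]]
wrist 63.3272373042541 255.39790162260348 187.08978388193677 [-0.06328418  0.          0.          0.          0.        ] [[ 1.90795888e-04  2.73050404e-01 -9.61999709e-01 -1.29230076e-01]
 [ 9.99999928e-01  2.64795628e-04  2.73491171e-04 -5.08106991e-04]
 [ 3.29410192e-04 -9.61999692e-01 -2.73050333e-01 -6.88331662e-02]
 [ 0.00000000e+00  0.00000000e+00  0.00000000e+00  1.00000000e+00]]
{'clock': 0.15, 'joints': array([-1.43520833,  0.33379923,  0.03985733,  1.46604382, -0.01338035,
        1.34328396, -0.05849358]), 'qd': array([ 1.25976625e-03, -9.48144554e-04,  1.09617729e-04, -4.50136474e-03,
        9.04209411e-04, -5.84487177e-05,  8.13394822e-04]), 'effort': array([ 3.44534135e-03, -6.59044075e+01,  1.36773225e+00, -4.05874801e+01,
        1.69114553e-02,  9.60573350e-03,  9.44702765e-05]), 'eef_pos': array([0.15115393, 0.63184918, 0.24460451]), 'orientation': array([ 0.18331964,  1.56297683, -0.18531494]), 'contact_force': array([ 0.51624056, -0.20023082, -0.53612891]), 'moment': array([ 0.00803736, -0.04066511,  0.06741813]), 'gripper_width': 0.9989023442149633}
```

View pics/scene0.png

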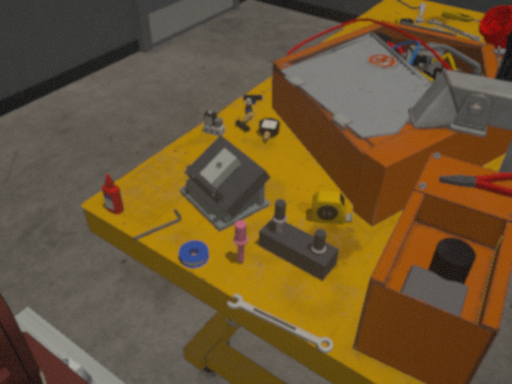

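View pics/top0.png

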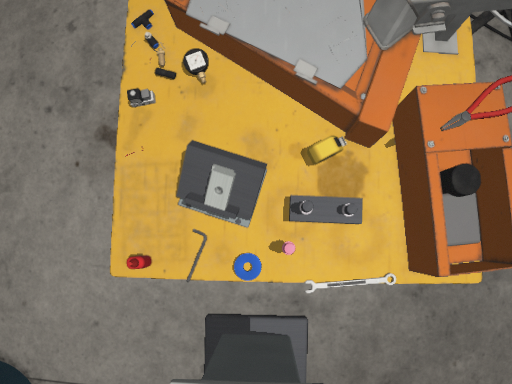

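View pics/wrist0.png

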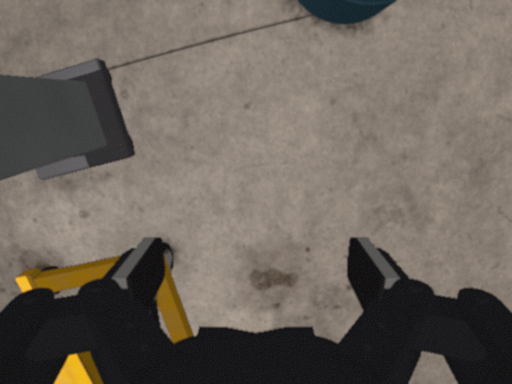

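Candidates for the long pin: the stand's left pin (scene 280,212 / top 306,208), the stand's right pin (scene 319,241 / top 349,210), and the pink look-alike (scene 240,240 / top 289,248). The left stand pin stands taller, so I'll check that one in crops.

```bash
cat > h.py <<'E'
import numpy as np, cv2
from scipy.spatial.transform import Rotation as R
from bench import env, viewer
def K(d):
    f=192/np.tan(np.radians(d["fovy"])/2); return np.array([[f,0,d["cx"]],[0,f,d["cy"]],[0,0,1.]])
def cam(n,tcp=None):
    s=env.sense() if n=="wrist" else None
    d=viewer.get_image(n)
    if n=="wrist":
        T=np.eye(4);T[:3,:3]=R.from_rotvec(s["orientation"]).as_matrix();T[:3,3]=s["eef_pos"]
        d["extrinsics"]=T@d["hand_eye"]
    return d
def ray(d,uv):
    p=cv2.undistortPoints(np.array([[uv]],float),K(d),np.array(d["D"],float))[0,0]
    E=d["extrinsics"]; v=E[:3,:3]@np.array([p[0],-p[1],-1.]); return E[:3,3],v/np.linalg.norm(v)
def atz(d,uv,z):
    o,v=ray(d,uv); return o+v*(z-o[2])/v[2]
def proj(d,P):
    P=np.atleast_2d(P); E=np.linalg.inv(d["extrinsics"]); c=P@E[:3,:3].T+E[:3,3]
    c=c*[1,-1,-1]
    return cv2.projectPoints(c,np.zeros(3),np.zeros(3),K(d),np.array(d["D"],float))[0][:,0]
def tri(*obs):
    A=np.zeros((3,3));b=np.zeros(3)
    for d,uv in obs:
        o,v=ray(d,uv);M=np.eye(3)-np.outer(v,v);A+=M;b+=M@o
    x=np.linalg.solve(A,b); return x,[np.linalg.norm((np.eye(3)-np.outer(ray(d,uv)[1],ray(d,uv)[1]))@(x-d["extrinsics"][:3,3])) for d,uv in obs]
def crop(d,x0,y0,x1,y1,s,name):
    im=d["color"][y0:y1,x0:x1,::-1]; im=cv2.resize(im,None,fx=s,fy=s,interpolation=cv2.INTER_CUBIC)
    for x in range((x0//10+1)*10,x1,10):
        cv2.line(im,(int((x-x0+.5)*s),0),(int((x-x0+.5)*s),6),(0,255,0),1)
        if x%20==0: cv2.putText(im,str(x),(int((x-x0)*s)-8,18),0,.4,(0,255,0),1)
    for y in range((y0//10+1)*10,y1,10):
        cv2.line(im,(0,int((y-y0+.5)*s)),(6,int((y-y0+.5)*s)),(0,255,0),1)
        if y%20==0: cv2.putText(im,str(y),(8,int((y-y0)*s)+6),0,.4,(0,255,0),1)
    cv2.imwrite("pics/"+name+".png",im)
E
python3 - <<'E'
from h import *
s=cam("scene");t=cam("top")
crop(s,170,130,350,290,4.4,"s1");crop(t,165,130,375,270,3.8,"t1")
E
```

```text
(no output)
```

View pics/s1.png

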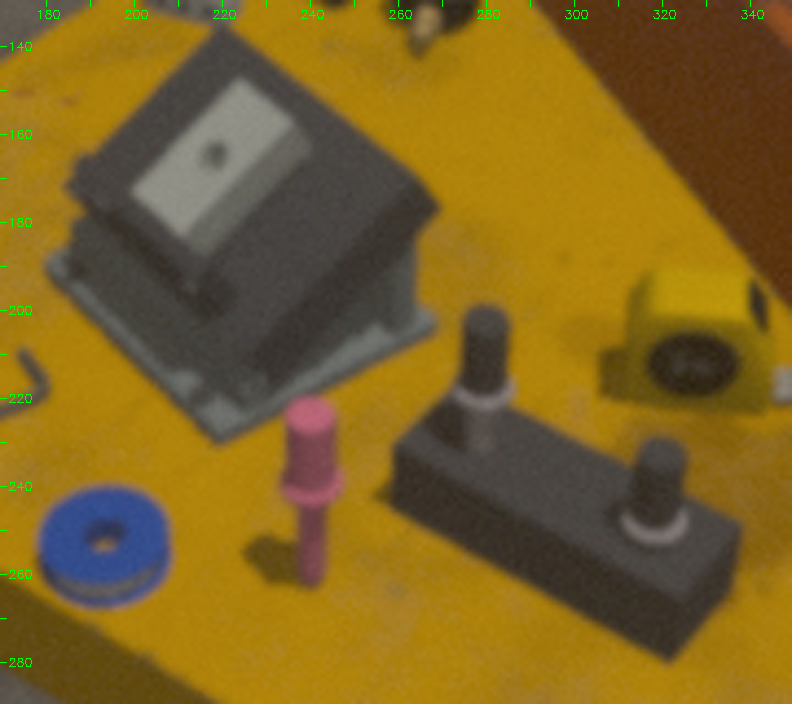

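View pics/t1.png

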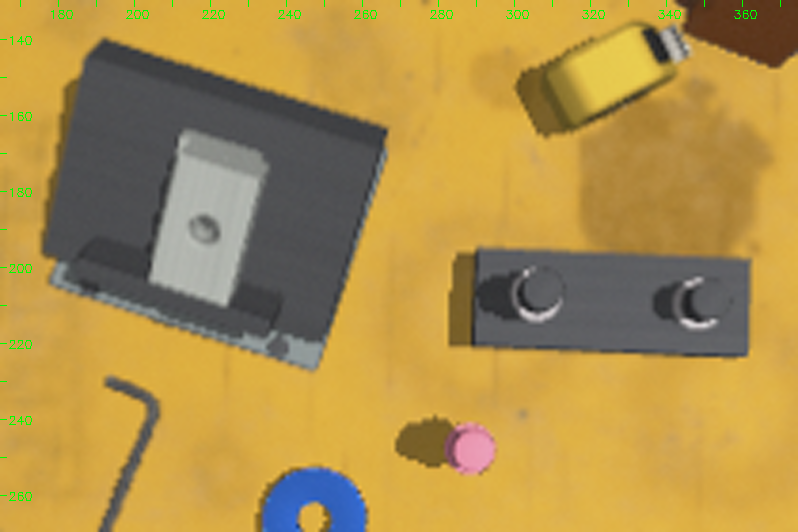

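Left stand pin: its collar stands well clear of the stand with a shank showing at scene (279,228), so it is the long one. The right pin's collar is almost on the stand, and the pink one is a decoy. Rough positions next, then a wrist look along the bore.

Run:
```python
from h import *
s=cam("scene");t=cam("top")
for n,a,b in [("holetop",(218.5,164.5),(218.3,189.7)),("longheadtop",(280,202),(307.5,206.5)),("shortheadtop",(319.5,231.5),(350.5,208.5)),]:
    print(n,*tri((s,a),(t,b)))
for uv in [(290,195),(362,198),(361,223.5),(289.5,221)]: print(atz(t,uv,0.04))
# side edges of face, top view
for uv,z in [((177,197),.0475),((188,148),.1025),((263.5,172),.1025),((249,220),.0475)]: print(atz(t,uv,z))
```

```text
holetop [0.53287287 0.05803011 0.10052703] [np.float64(0.0005830368266212727), np.float64(0.0005830368266211367)]
longheadtop [ 0.50532732 -0.10286016  0.1077685 ] [np.float64(0.0003938630256468669), np.float64(0.00039386302564692983)]
shortheadtop [ 0.50496437 -0.18480443  0.08343505] [np.float64(0.000762970074890393), np.float64(0.0007629700748905907)]
[ 0.53100788 -0.0742669   0.04      ]
[ 0.52803954 -0.21455931  0.04      ]
[ 0.47852819 -0.21277548  0.04      ]
[ 0.48074313 -0.07415723  0.04      ]
[0.5217016  0.14425335 0.0475    ]
[0.60794763 0.11671429 0.1025    ]
[ 0.5662115  -0.02267559  0.1025    ]
[0.48071052 0.00357895 0.0475    ]
```

```bash
cat >> h.py <<'E'
def seat(u):  # u horizontal upslope dir (yaw)
    u=np.array([np.cos(u),np.sin(u),0]); n=np.array([-.5*u[0],-.5*u[1],np.sqrt(.75)])
    x=np.array([np.sqrt(.75)*u[0],np.sqrt(.75)*u[1],.5]); return np.stack([x,np.cross(n,x),n],1)
def toolR(S,sg=1):  # tool x=-n, y=sg*seat y
    x=-S[:,2];y=sg*S[:,1]; return np.stack([x,y,np.cross(x,y)],1)
E
python3 - <<'E'
from h import *
S=seat(np.arctan2(-.29,.956));O=np.array([.5441,.0605,.075])
for sg in (1,-1):
    rv=R.from_matrix(toolR(S,sg)).as_rotvec()
    for h in (.30,.2,.13,.06,.02): print(sg,h,env.solve_ik(O+h*S[:,2],rv))
Rd=lambda a:R.from_matrix(np.stack([[0,0,-1],[np.cos(a),np.sin(a),0],np.cross([0,0,-1],[np.cos(a),np.sin(a),0])],1)).as_rotvec()
for a in (0,np.pi/2,-np.pi/2,np.pi): print(a,env.solve_ik([.505,-.103,.1],Rd(a)))
E
```

```text
1 0.3 None
1 0.2 [-0.65254418 -0.3586156   0.03854351  2.23762407  0.51011256  0.98448586
  0.43523636]
1 0.13 [-1.07989048 -0.30450886  0.48329946  2.29754352  0.71784376  0.89122584
  0.28351723]
1 0.06 [-1.01542499 -0.12105928  0.5448336   2.3150398   0.71626626  0.65700972
  0.29660004]
1 0.02 [-9.74289798e-01 -7.50562738e-04  5.66953972e-01  2.31253567e+00
  7.03428175e-01  5.23154354e-01  3.05304364e-01]
-1 0.3 None
-1 0.2 [-0.15866555 -0.34833572 -0.34877424  2.21994246  0.32318206  0.90172751
 -2.53217235]
-1 0.13 [ 0.65848245 -0.3245246  -0.98654342  2.23669366  0.06648874  0.66296358
 -2.27081776]
-1 0.06 [ 0.81129584 -0.06248334 -1.19762822  2.24707217  0.51602243  0.56355444
 -2.65377803]
-1 0.02 None
0 [-0.72148712  0.28052909  0.96123242  1.99393939 -0.27289449  1.00142337
  0.37065621]
1.5707963267948966 [-0.75834312  0.29699552  1.00973474  1.99503376 -0.29778028  1.00567841
  1.96472479]
-1.5707963267948966 [-0.69361972  0.26987152  0.9254892   1.99307409 -0.25610191  0.99885055
 -1.21593337]
3.141592653589793 [-0.90711216  0.41649406  1.23360917  1.99882552 -0.45697757  1.04562478
 -2.60228092]
```

Run:
```python
from h import *
S=seat(np.arctan2(-.29,.956));O=np.array([.5441,.0605,.075])
rv=R.from_matrix(toolR(S,1)).as_rotvec()
env.movep(O+.15*S[:,2],rv)
d=cam("wrist"); import pickle; pickle.dump(d,open("w1.pkl","wb"))
print(env.sense()["clock"],env.sense()["eef_pos"],O+.15*S[:,2])
crop(d,0,0,512,384,1.55,"w1")
```

```text
2.675 [0.47257217 0.08299784 0.20521599] [0.47232949 0.08227139 0.20490381]
```

View pics/w1.png

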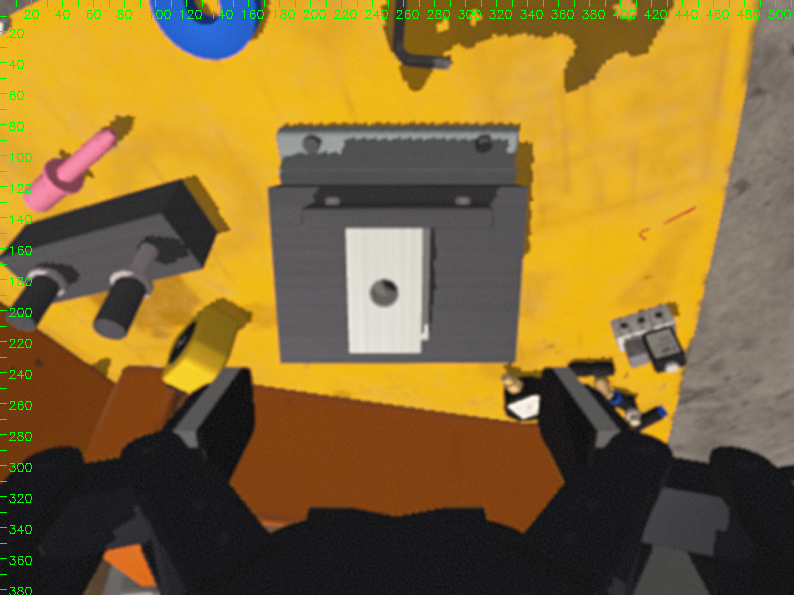

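The wrist view shows the face from the front: lower edge at row ~119, upper edge at row ~233, and the plate hole at (247,189). Enlarging for the edges.

Run:
```python
from h import *
import pickle; d=pickle.load(open("w1.pkl","rb"))
d["color"]=np.clip(d["color"].astype(float)*1.5,0,255).astype(np.uint8)
crop(d,165,110,355,245,4.2,"w1c")
```

```text
(no output)
```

View pics/w1c.png

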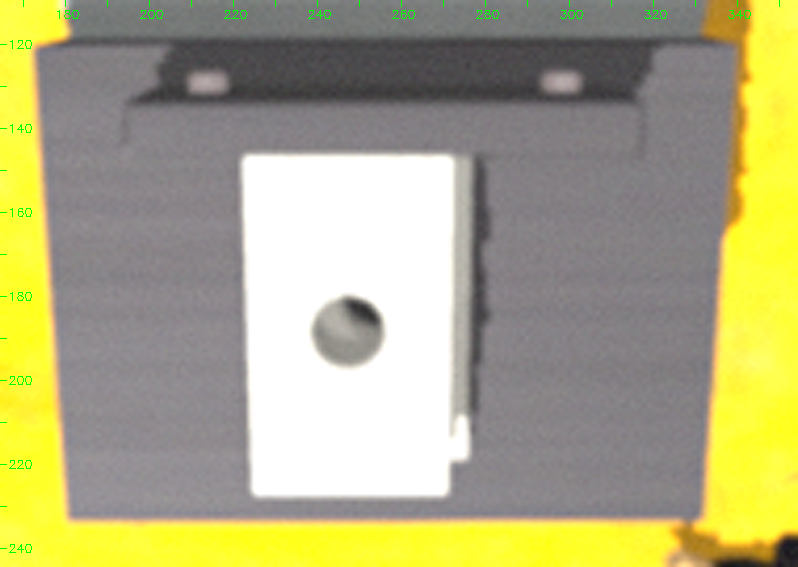

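```bash
cat > fit.py <<'E'
from h import *
import pickle
from scipy.optimize import least_squares
d=pickle.load(open("w1.pkl","rb"))
c=np.array([(173.3,120.5),(341,120.5),(331.2,233),(180.8,233)])
m=np.array([(-55,-75,0),(-55,75,0),(55,75,0),(55,-75,0)])/1000.
def pose(p): return seat(p[2]),np.array([p[0],p[1],.075+(p[3] if len(p)>3 else 0)])
def res(p):
    S,O=pose(p); return (proj(d,O+m@S.T)-c).ravel()
for p0 in ([.544,.06,-.29],[.544,.06,-.29,0]):
    r=least_squares(res,p0); print(r.x,np.degrees(r.x[2]),r.fun.reshape(-1,2).round(1).tolist())
    S,O=pose(r.x)
    def inter(uv,z):
        o,v=ray(d,uv);L=S.T@(o-O);w=S.T@v; return ((L+w*(z-L[2])/w[2])*1000).round(1)
    print("hole",inter((247,189),.030),"left/right top edge",inter((223,187),.03),inter((271.5,187),.03),"low/up edge",inter((247,146.5),.03),inter((247,227),.03))
    print("bar",inter((194,134),.031),inter((317,134),.031), "right edges mid/low",inter((276,187),.02),inter((276,187),.01),"tab",inter((274.5,215),.02),inter((274.5,215),.01))
E
python3 fit.py
```

```text
[ 0.54966092  0.0604022  -0.29815101] -17.082794324863233 [[-0.4, -0.6], [-0.2, 0.0], [1.0, 0.9], [-0.4, 0.5]]
hole [ 0.3 -8.3 30. ] left/right top edge [ -1.4 -28.5  30. ] [-1.5 12.3 30. ] low/up edge [-35.6  -8.2  30. ] [34.9 -8.4 30. ]
bar [-45.8 -50.6  31. ] [-46.1  48.   31. ] right edges mid/low [ 1.3 16.8 20. ] [ 4.1 17.5 10. ] tab [27.4 16.  20. ] [31.3 16.7 10. ]
[ 0.55066746  0.06010307 -0.29812505 -0.00136778] -17.081307318338453 [[0.1, -0.5], [-0.7, 0.2], [0.6, 0.4], [0.1, -0.0]]
hole [ 0.6 -8.4 30. ] left/right top edge [ -1.1 -28.7  30. ] [-1.3 12.4 30. ] low/up edge [-35.6  -8.2  30. ] [35.4 -8.5 30. ]
bar [-45.8 -51.   31. ] [-46.2  48.4  31. ] right edges mid/low [ 1.6 16.9 20. ] [ 4.4 17.6 10. ] tab [27.9 16.1 20. ] [31.7 16.8 10. ]
```

Fit is consistent: plate edges at x = -35.6/+34.9, bar at -35.6, and the hole agrees with the scene/top triangulation to 1 mm. The upper plate sits at y≈-8 mm and the lower ones nearer -3. Squaring all three at once by clamping across y, centred on the bore.

```bash
cat >> h.py <<'E'
YAW=-0.298; S=seat(YAW); O=np.array([.5497,.0604,.075]); RV=R.from_matrix(toolR(S)).as_rotvec()
def loc(p): return ((np.array(p)-O)@S*1000).round(1)
def st(m=""):
    s=env.sense(); print(m,"t%.2f"%s["clock"],"tcp",loc(s["eef_pos"]),"F",(s["contact_force"]@S).round(1),"g%.3f"%s["gripper_width"])
E
python3 - <<'E'
from h import *
import pickle
env.move_l(O+.06*S[:,2],rate=.2,orientation=RV); st("a")
print(env.move_l(O+.014*S[:,2],rate=.08,max_force=12)); st("b")
env.clamp(40); st("c")
d=cam("wrist"); crop(d,100,80,420,384,2,"w2")
d=cam("scene"); crop(d,150,110,310,250,4,"s2")
E
```

```text
a t3.29 tcp [ 0.   0.1 60.3] F [0.  1.  0.3] g0.999
False
b t4.02 tcp [ 0.2  0.3 14.4] F [ 0.7 -0.  -0.2] g1.000
c t4.50 tcp [-0.  -0.5 14.2] F [-0.5 -4.5 12.4] g0.458
```

View pics/w2.png

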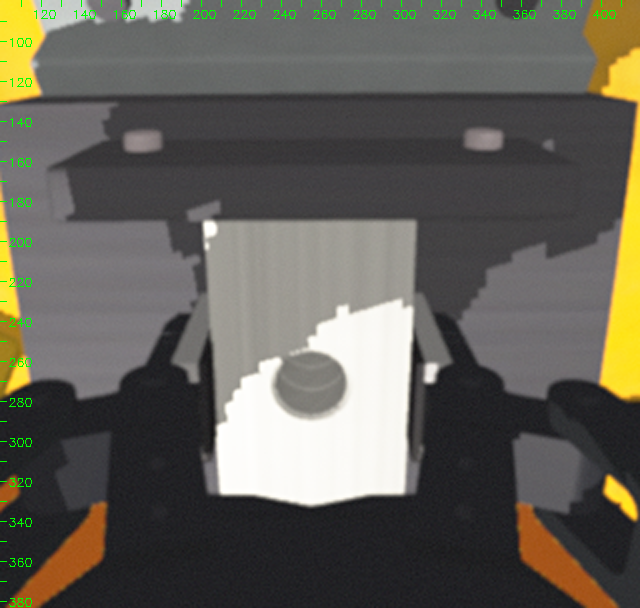

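View pics/s2.png

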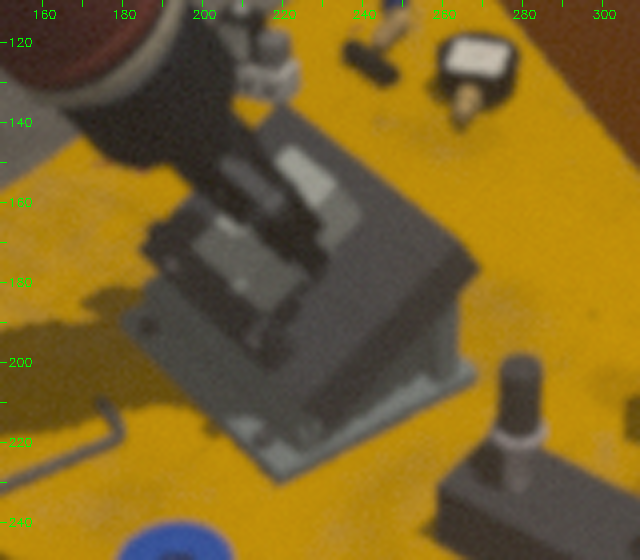

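Clamped at 0.458 × 85 ≈ 39 mm, which is one plate width, so all three sides are flush. Releasing and looking from above.

Run:
```python
from h import *
import pickle
env.gripper_open(); st("o")
env.move_l(O+.12*S[:,2],rate=.2); st("a")
d=cam("wrist"); pickle.dump(d,open("w3.pkl","wb")); crop(d,150,90,350,270,4,"w3")
```

```text
o t5.12 tcp [ 0.   0.1 14. ] F [-0.6 -0.3  0.8] g1.003
a t5.80 tcp [-2.000e-01 -1.000e-01  1.195e+02] F [-1.   0.2 -0.7] g0.997
```

View pics/w3.png

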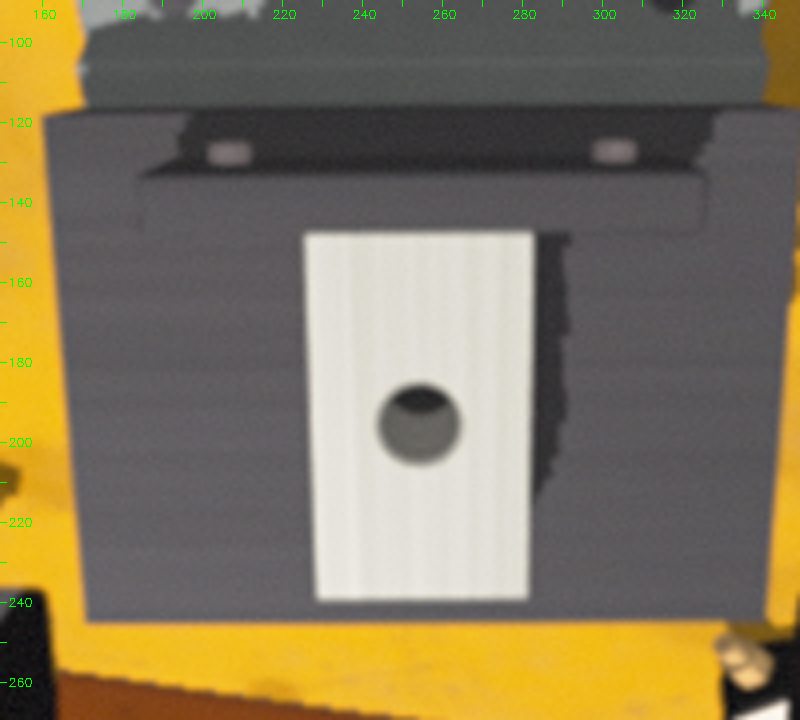

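The plates' edges are flush and the hole at (253.8,195.5) shows a dark, symmetric bore. Refit the block in this view.

Run:
```python
from h import *
import pickle
from scipy.optimize import least_squares
d=pickle.load(open("w3.pkl","rb"))
c=np.array([(160.5,119),(348.7,119),(340.6,244.8),(170.3,244.8)])
m=np.array([(-55,-75,0),(-55,75,0),(55,75,0),(55,-75,0)])/1000.
c=c[[0,2,3]];m=m[[0,2,3]]
r=least_squares(lambda p:(proj(d,np.array([p[0],p[1],.075])+m@seat(p[2]).T)-c).ravel(),[.55,.06,-.298]);print(r.x,r.fun.round(1))
for OO,SS in ((O,S),(np.array([r.x[0],r.x[1],.075]),seat(r.x[2]))):
    o,v=ray(d,(253.8,195.5));L=SS.T@(o-OO);w=SS.T@v;print(((L+w*(.03-L[2])/w[2])*1000).round(1))
# stand / pins: heads
P=np.array([.5053,-.1029,.108])
a=.5;y=np.array([np.cos(a),np.sin(a),0]);RD=R.from_matrix(np.stack([[0,0,-1],y,np.cross([0,0,-1],y)],1)).as_rotvec()
print(env.solve_ik([.505,-.103,.20],RD),env.sense()["joints"])
print(env.solve_ik([.505,-.103,.09],RD))
```

```text
[ 0.54979747  0.05975352 -0.29552919] [-0.4 -0.7 -0.   0.4  0.4  0.7]
[-0.4 -1.8 30. ]
[-0.6 -1.2 30. ]
[-1.00355982  0.16707409  1.24321123  1.89128107 -0.1696829   1.20100247
  0.7971996 ] [-1.1046948  -0.27219562  0.53317239  2.29339982  0.72708481  0.85628486
  0.28219577]
[-0.89602219  0.44009823  1.2268382   2.00729493 -0.48604916  1.03249701
  1.06229883]
```

```bash
cat >> h.py <<'E'
def RDf(a):
    y=np.array([np.cos(a),np.sin(a),0]); return R.from_matrix(np.stack([[0,0,-1],y,np.cross([0,0,-1],y)],1)).as_rotvec()
E
python3 - <<'E'
from h import *
import pickle
env.move_l(O+.19*S[:,2],rate=.25)
env.movep([.505,-.103,.20],RDf(.5)); st("p")
d=cam("wrist"); pickle.dump(d,open("w4.pkl","wb")); crop(d,0,0,512,384,1.55,"w4")
print(proj(d,[[.5053,-.1029,.108],[.5050,-.1848,.084]]))
E
```

```text
p t7.24 tcp [  66.2 -169.7  105. ] F [ 0.3  1.3 -0.3] g0.998
[[257.15666548 194.92092931]
 [212.25745595 264.30104191]]
```

View pics/w4.png

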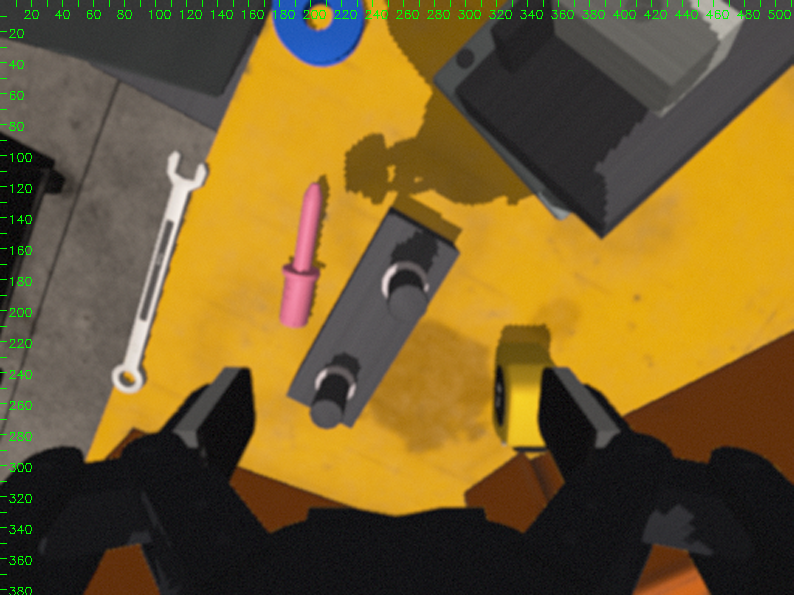

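Run:
```python
from h import *
import pickle
d=pickle.load(open("w4.pkl","rb"));
d["color"]=np.clip(d["color"].astype(float)*2.0,0,255).astype(np.uint8);crop(d,180,120,310,285,4.5 if 0 else 3.6,"w4c")
```

```text
(no output)
```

View pics/w4c.png

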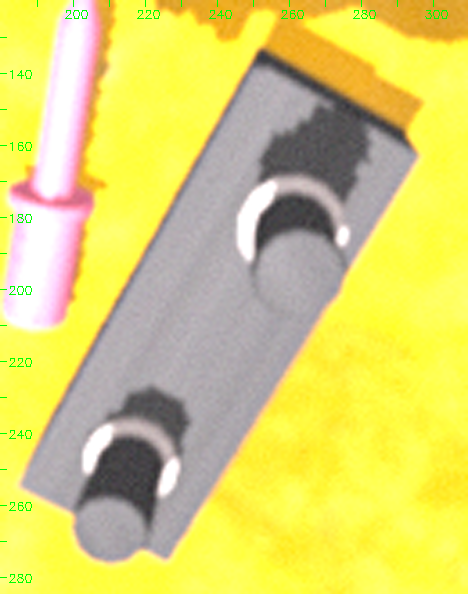

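Run:
```python
from h import *
import pickle
d=pickle.load(open("w4.pkl","rb"));s=cam("scene");t=cam("top")
print(atz(d,(262.5,195),.108),atz(d,(210.5,266.5),.084))
print(atz(t,(307.5,206.5),.108),atz(s,(280,202),.108))
print(tri((d,(262.5,195)),(t,(307.5,206.5)),(s,(280,202))))
for uv in [(252,133.5),(295,163),(226,275),(186,254)]: print(atz(d,uv,.04))
```

```text
[ 0.50880315 -0.10105471  0.108     ] [ 0.50460545 -0.18753068  0.084     ]
[ 0.50507551 -0.10252252  0.108     ] [ 0.50538085 -0.10328335  0.108     ]
(array([ 0.50712196, -0.10213015,  0.10627058]), [np.float64(0.002059838167406598), np.float64(0.0020091075163204014), np.float64(0.00013359014208192324)])
[ 0.48308602 -0.07188306  0.04      ]
[ 0.53181089 -0.07671696  0.04      ]
[ 0.5293063  -0.21479739  0.04      ]
[ 0.48186894 -0.21285757  0.04      ]
```

Run:
```python
from h import *
import pickle
env.move_l([.507,-.102,.125],rate=.2)
print(env.move_l([.507,-.102,.090],rate=.08,max_force=6)); s=env.sense();print(s["eef_pos"],s["contact_force"].round(1))
d=cam("wrist"); pickle.dump(d,open("w5.pkl","wb")); crop(d,130,140,400,384,2.3,"w5")
```

```text
False
[ 0.50684571 -0.10227146  0.08980606] [-0.2 -0.8 -0.8]
```

View pics/w5.png

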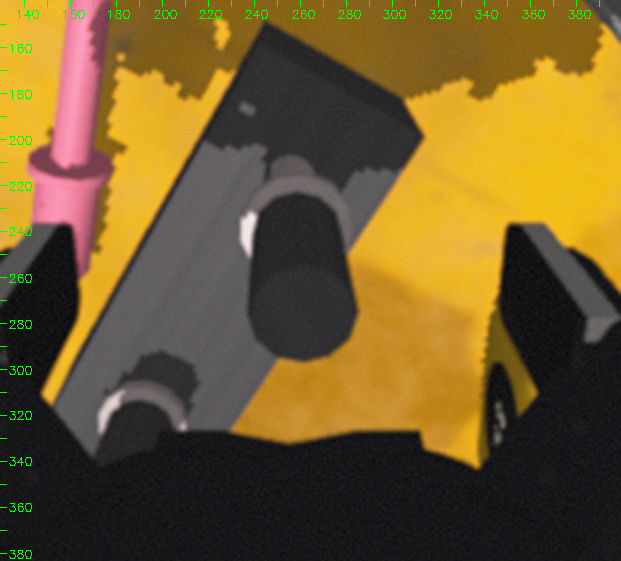

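Run:
```python
from h import *
import pickle
d=pickle.load(open("w5.pkl","rb"))
print(atz(d,(260.5,277),.108), atz(d,(262,275),.108))
```

```text
[ 0.50906193 -0.10209567  0.108     ] [ 0.5091472  -0.10099168  0.108     ]
```

Run:
```python
from h import *
import pickle
env.move_l([.5085,-.1015,.090],rate=.05)
f0=env.sense()["contact_force"]
env.clamp(25); s=env.sense();print(s["eef_pos"],(s["contact_force"]-f0).round(1),s["moment"].round(2),s["gripper_width"],s["clock"])
```

```text
[ 0.50835793 -0.10162018  0.09003891] [-0.6 -0.9  1.7] [-0.12  0.38  0.01] 0.2225172670846192 9.4083
```

Run:
```python
from h import *
import pickle
env.clamp(90)
env.move_l([.5085,-.1015,.20],rate=.15); s=env.sense();print(s["eef_pos"],s["contact_force"].round(1),s["gripper_width"],s["clock"])
d=cam("wrist"); pickle.dump(d,open("w6.pkl","wb")); crop(d,130,100,400,384,2.1,"w6")
d=cam("scene"); crop(d,170,100,350,290,3,"s6")
for h in (.16,.125,.052): print(env.solve_ik(O+S@[0,-.0007,h],RV))
```

```text
[ 0.50805876 -0.10117041  0.19919325] [-1.4  0.6 -0.7] 0.2095639381605993 10.5083
[-1.03658901 -0.33995289  0.40800161  2.27090448  0.68294559  0.9601254
  0.30559531]
[-1.32742804 -0.35600041  0.7038184   2.29761102  0.82197852  0.94226152
  0.21155164]
[-1.28296702 -0.12542007  0.82544605  2.31348095  0.76954801  0.65238084
  0.265756  ]
```

View pics/w6.png

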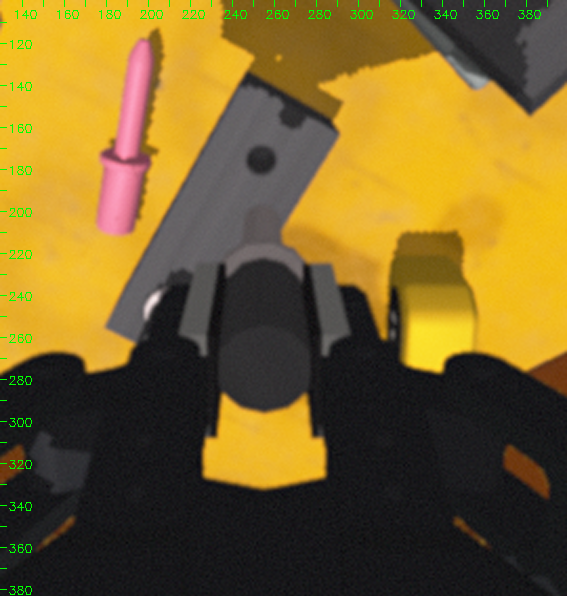

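View pics/s6.png

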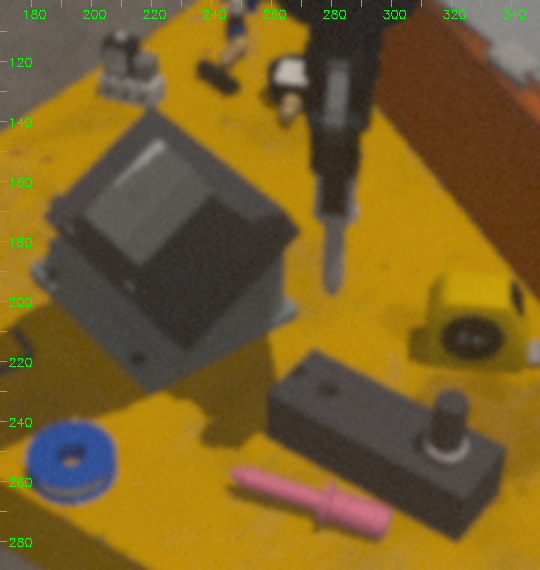

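Pin is held straight, its hole in the stand is empty and the short pin is still seated. The pink look-alike now lies on its side near the stand. It's at rest, but it was upright at the start. Checking the pin's offset in the tool.

Run:
```python
from h import *
import pickle
d=pickle.load(open("w6.pkl","rb")); T=d["extrinsics"]@np.linalg.inv(d["hand_eye"])
p=atz(d,(255.7,276.5),T[2,3]+.018); print("head in tool",(T[:3,:3].T@(p-T[:3,3])).round(4))
s=cam("scene");t=cam("top")
print("tip pred px",proj(s,T[:3,3]+T[:3,0]*.080),"obs 281,197.7", atz(s,(281,197.7),T[2,3]-.08),T[:3,3])
```

```text
head in tool [-0.018   0.0001  0.0008]
tip pred px [[280.06383551 195.93956405]] obs 281,197.7 [ 0.50505614 -0.10502318  0.11919325] [ 0.50805876 -0.10117041  0.19919325]
```

Run:
```python
from h import *
import pickle
off=S@[-.0003,-.0008,0]
env.move_l([.5,-.09,.25],rate=.2)
env.movep(O+off+.165*S[:,2],RV); st("pre")
env.move_l(O+off+.125*S[:,2],rate=.12); st("pre2")
d=cam("wrist"); pickle.dump(d,open("w7.pkl","wb")); crop(d,130,80,400,384,2,"w7")
d=cam("scene"); crop(d,150,90,330,250,4,"s7")
d=cam("top"); crop(d,165,110,315,240,4,"t7")
```

```text
pre t11.87 tcp [ -1.3  -1.5 164.3] F [-0.7 -0.2 -1.8] g0.207
pre2 t12.35 tcp [ 1.000e-01 -1.700e+00  1.246e+02] F [-0.4  0.4 -0.5] g0.205
```

View pics/w7.png

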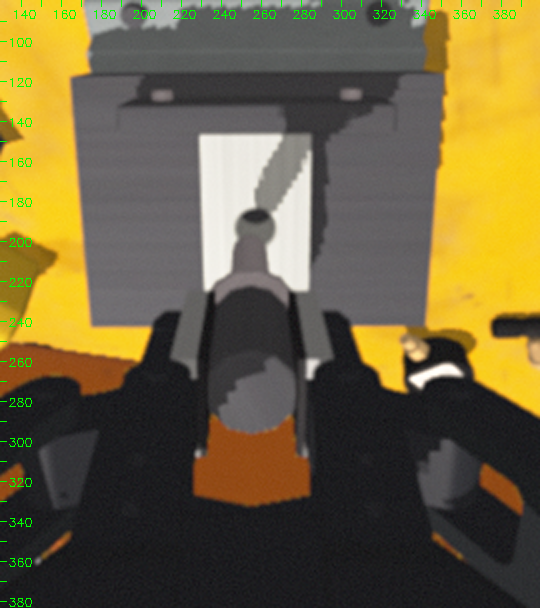

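View pics/s7.png

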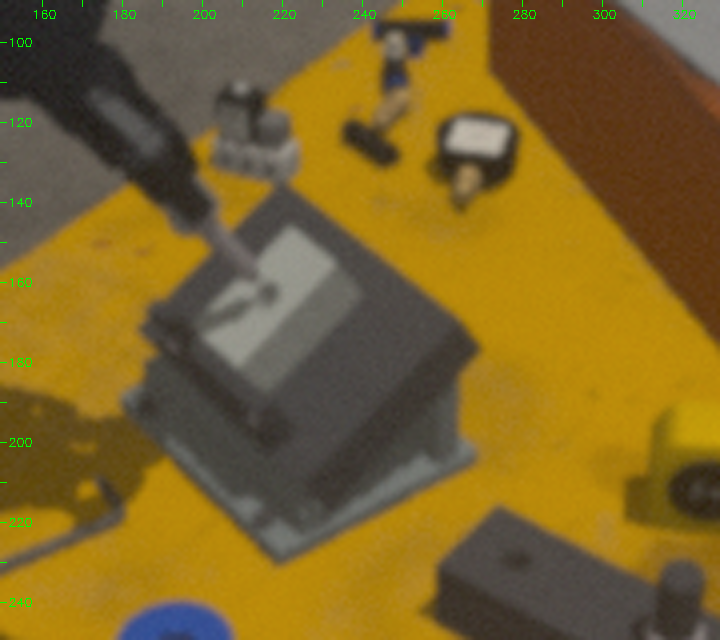

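The nose hangs over the hole, about 1–2 mm to the -y side in the wrist view (shank column ~255, hole ~257.5). Correcting, then inserting with force watch.

Run:
```python
from h import *
off=S@[-.0003,.0002,0]
env.move_l(O+off+.112*S[:,2],rate=.08); st("at mouth")
for h in (.095,.08,.066):
    r=env.move_l(O+off+h*S[:,2],rate=.06,max_force=12); st(f"{h} {r}")
    if r: break
```

```text
at mouth t12.82 tcp [ -0.4   0.  112.1] F [ 0.2  0.3 -1.4] g0.211
0.095 False t13.25 tcp [-0.3  0.1 95. ] F [-0.9  0.4 -0.1] g0.206
0.08 False t13.65 tcp [-0.2  0.1 80. ] F [-0.1  0.4  0. ] g0.209
0.066 False t14.03 tcp [-0.2  0.  66. ] F [-0.2  0.6 -1.5] g0.208
```

Run:
```python
from h import *
off=S@[-.0003,.0002,0]
r=env.move_l(O+off+.049*S[:,2],rate=.03,max_force=12); st(f"{r}")
d=cam("scene"); crop(d,150,90,330,250,4,"s8")
d=cam("wrist"); crop(d,130,80,400,384,2,"w8")
```

```text
True t14.51 tcp [-0.2  0.5 52.6] F [-0.8 -2.7 15.4] g0.209
```

View pics/s8.png

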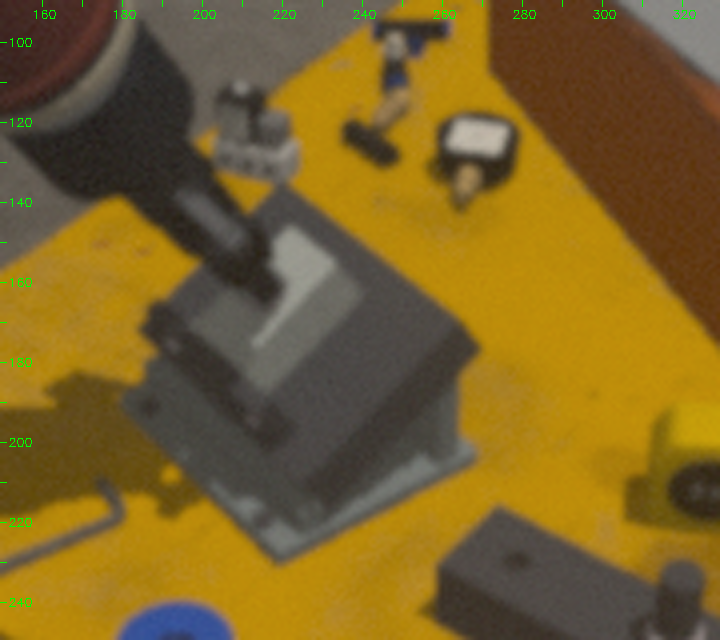

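View pics/w8.png

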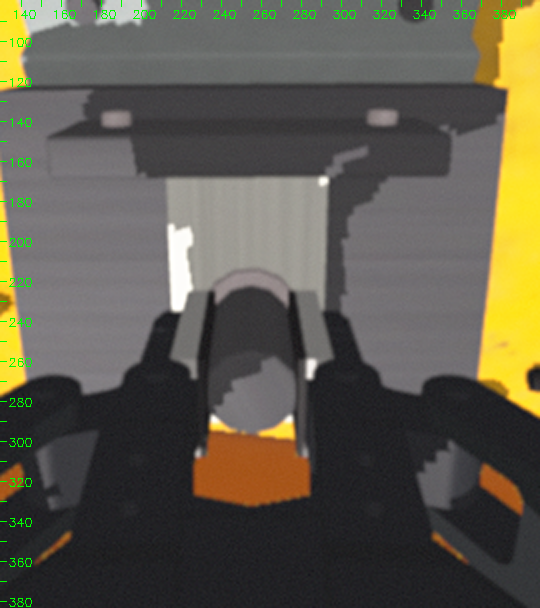

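It stopped at TCP 52.6 mm (seating expected at 52), so the collar is down. Letting go, retreating and checking.

Run:
```python
from h import *
import pickle
env.gripper_open(); st("open")
off=S@[-.0003,.0002,0]
env.move_l(O+off+.15*S[:,2],rate=.15); st("up")
d=cam("wrist"); pickle.dump(d,open("w9.pkl","wb")); crop(d,150,80,350,260,4,"w9")
ax=O+np.outer([.07,.034,.03],S[:,2]); print(proj(d,ax))
s=cam("scene"); crop(s,150,110,350,270,4,"s9"); print(proj(s,ax))
```

```text
open t15.28 tcp [-1.   0.  52.4] F [ 0.2 -0.5 -0.1] g0.995
up t16.07 tcp [-6.000e-01 -1.000e-01  1.494e+02] F [-0.1 -1.1 -1.1] g1.003
[[256.3692384  200.85199743]
 [256.27461325 186.97516576]
 [256.26565665 185.66334993]]
[[206.678871   151.66323828]
 [215.34811852 161.39519548]
 [216.2793162  162.44056856]]
```

View pics/w9.png

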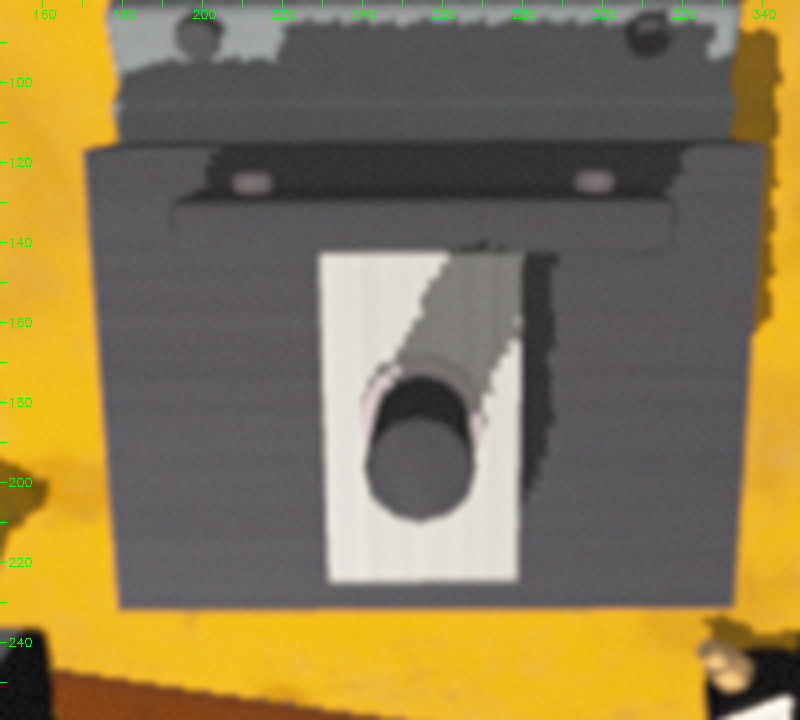

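View pics/s9.png

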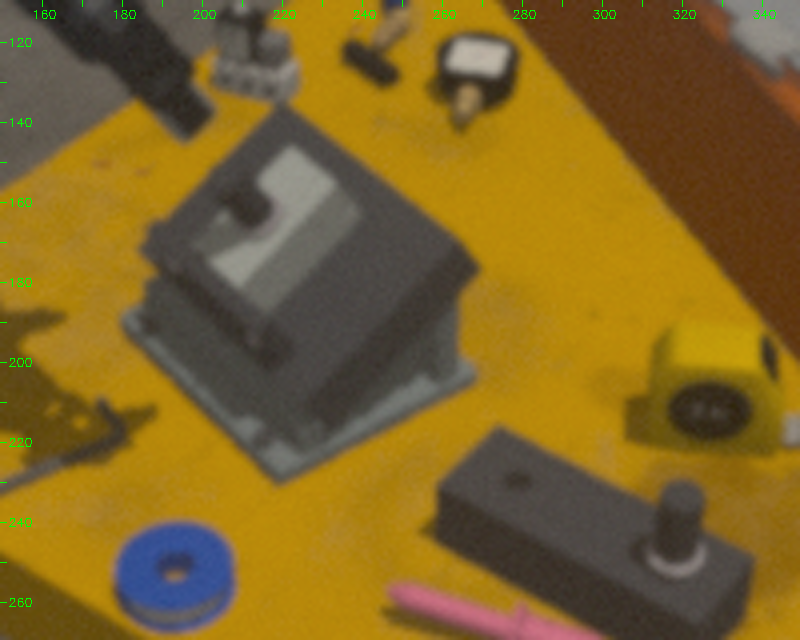

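Run:
```python
from h import *
env.hold(.3); st(); env.job_done(); st()
```

```text
t16.48 tcp [ -0.4   0.  149.7] F [0.2 0.3 0.4] g1.000
the job is handed in; nothing more can be done
the job is handed in; nothing more can be done
```

The longer pin is through all three plates and into the block with its collar down, and I handed the job in at 16.5 s of the 48 s allowed.

I squared the plates in one clamp across the slope, centred on the bore. The jaws closed to about 39–40 mm, one plate width, so the three plates were flush with each other. The hole then measured about 1–2 mm off the bore axis.

**Insertion:** I took the long pin from the left hole of the stand. It went through the plates and into the bore with under 2 N of contact force. It stopped with the tool 52.6 mm above the face, against 52 mm expected when fully home, so I released it and backed off.

**Last checks:**
- The collar looks flat on the top plate, and the plates are still flush.
- The short pin is still in its hole and looks unmoved.
- The gripper is about 10 cm clear, with no contact force.

**Disagreements:**
- The head's centre appeared about 3 mm down-slope of where I predicted. Play in the holes and camera error would account for this, and the bore itself limits the shank to about 1.5 mm off-axis.
- The scene and top cameras put the pin about 3–4 mm from where the wrist camera did, and I used the wrist camera's value for the grasp.
- The pink look-alike was upright at the start and ended up lying on the table near the stand, probably knocked over by the arm on the way to the pin. I saw no large force then, and it stayed on the table.

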